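Seat a keyed mould insert and snap the window clamp shut

TASK

Set the tall steel mould insert with the keyway across its underside into the channel of the welding fixture and, without forcing it, ease it along the channel until its keyway drops over the locating key and it sits fully down on the channel floor. Only when it is home and let go, swing the hinged window clamp over it and press the knob until the clamp snaps under its catch and holds the insert. Leave everything else on the bench where it is.

Things in the scene. Friction and masses are not known exactly. Their poses are not given: they have to be found in the camera images.
- insert_mid (a point): centre (half-way up) of the loose mould insert: plain steel block 64 mm long (x axis), 36 mm wide (y axis), 44 mm high (z axis, up), about 0.6 kg, standing on the bench on its underside; two small dark cavities (round with a slot) on its flat top. Symmetrical: either way round fits. The other loose steel block is lower (26 mm) and has no keyway.
- keyway (a point): middle of the insert's underside, 22 mm below its centre. Here a keyway 10 mm wide (along the insert's x) and 8 mm deep runs right across the underside along y, open at both long sides.
- fixture: steel holding fixture, fixed to the bench: base plate 220 x 100 x 16 mm. Origin at the centre of its underside (bench height); x axis along the channel towards the clamp's hinge, z up. The hinge ears (56 mm wide over all, up to 76 mm above the bench) stand at x = +70 to +90 mm.
- channel_top (a point): middle of the channel, level with the top of its two guide rails (14 mm above the channel floor). The channel runs along fixture x, 110 mm long, open at both ends, 38 mm wide (1 mm play each side of the insert, along its full 64 mm); the rails' top 4 mm flare out as a lead-in to about 46 mm. Over the rails' backs it measures 66 mm.
- nest_floor (a point): channel floor at the channel's middle, 16 mm above the bench. A steel key, 8 mm along x, 30 mm along y, stands 6 mm above the floor, locked in a T-slot where the last job left it: anywhere from x = -16 to +16 mm, not measured. The insert lies 6 mm high on it until its keyway is over it (to about 1 mm), then drops home: centre 22 mm above this point.
- clamp_hinge (a point): centre of the clamp's hinge pin, at fixture x = +80 mm, 67 mm above the bench; the pin runs along fixture y.
- clamp (a joint): angle of the window clamp: 0 shut (level, from the pin along fixture -x over the insert), 1.57 upright, growing as it opens; starts leaning back at 1.65 to 1.9. The hinge is stiff (0.11 N m) and stays where left. Frame of 6 mm plate 34 mm wide, two 8 mm side arms with an 18 mm gap, reaching 146 mm from the pin; two sprung pads 80 mm from the pin bear on the insert.
- clamp_knob (a point): centre of the end face of the clamp's black knob (20 mm in diameter, end face 19 mm off the plate's mid-plane), 124 mm from the pin. It stands on the clamp's outer face, which looks up when shut and away from the channel (fixture +x) when open; pushing on it swings the clamp shut.
- catch (a point): sprung steel roller of the catch (8 mm in diameter, along fixture y) at fixture x = -66 mm, 74 mm above the bench; its block reaches from x = -95 to -69 mm, 48 mm wide, up to 80 mm high. The clamp's tip is pushed down past it (about 10 N on the knob), snaps in below and stays shut by itself, at an angle under 0.03. On an insert not fully down it cannot reach the catch.
- block: bystander: loose lower steel block 70 x 40 x 26 mm, origin at the centre of its underside
- electrode_a: bystander: loose copper electrode 24 x 16 x 36 mm, origin at the centre of its underside
- electrode_b: bystander: loose copper electrode 30 x 18 x 30 mm, origin at the centre of its underside
- electrode_c: bystander: loose copper electrode 22 x 22 x 34 mm, origin at the centre of its underside
- parallel: bystander: loose steel parallel bar 120 x 12 x 20 mm, origin at the centre of its underside
- brush: bystander: loose brush 160 mm long
Things that resemble listed ones, but are neither listed nor needed, are in the scene too. Leave any blue look-alike of the fixture alone.

How it is judged (in metres and radians):
On the way:
1. the insert is fully down on the channel floor, over the key and let go, while the clamp is still open (z of insert_mid in the frame of fixture below 0.0395 m and horizontal distance between insert_mid and nest_floor below 0.022 m and angle between insert_mid's own z axis and vertical below 0.04 rad and value of joint clamp above 1 rad and contact force between the fingers and insert below 0.5 N), for 0.2 s.
At the end, for the whole second after the job is handed in: the insert sits on the channel floor over the key (its centre within 1.5 mm of its home height, within 22 mm of the channel's middle, tilted less than 0.04 rad) and at rest, the clamp is snapped shut (angle under 0.03 rad) with its pads bearing on the insert (over 2 N), and the robot has let go (z of insert_mid in the frame of fixture below 0.0395 m and horizontal distance between insert_mid and nest_floor below 0.022 m and angle between insert_mid's own z axis and vertical below 0.04 rad and value of joint clamp below 0.03 rad and contact force between clamp and insert above 2 N and linear speed of insert below 0.02 m/s); the robot touches nothing.
It fails at once if the insert is pressed or driven against the fixture with more than 60 N (contact force between insert and fixture above 60 N).
It fails at once if the clamp bears on the insert (over 3 N) while it is not fully down (z of insert_mid in the frame of fixture above 0.0405 m and contact force between clamp and insert above 3 N).
It fails at once if a bystander is moved by more than 25 mm (distance of any of block, electrode_a, electrode_b, electrode_c, parallel, brush from where it was at the start of the episode above 0.025 m).
It also fails if it takes over 72 s, if anything falls off the work surface, if the arm or the gripper's body presses on something with over 40 N, if the wrist force passes 120 N, or if a joint passes its speed limit or range.

ROBOT

A 6-joint arm with a two-finger parallel gripper is mounted at the origin on the work surface. World frame = base frame: x ahead of the robot, y to its left, z up, the work surface at z = 0. Lengths are in mm, angles in degrees, forces in N, time in s.
With the tool pointing down it reaches from about 250 to 725 mm from the base axis. Payload 4 kg.
Tool frame: the origin (TCP) lies midway between the tips of the shut fingers; the grasp point (between the pads) lies hold_point_z behind it (hold_point_z is the distance from the TCP to the grasp point, in mm); z points along the fingers, y is the line along which they close (so a half turn about z gives the same grasp; the last joint's range is limited). The gripper opens to 85 mm and grips with 20 to 120 N. Pads are 22 mm wide; open, the fingers measure 114 mm over their backs; the gripper's body (76 mm by 85 mm) begins 54 mm behind the grasp point. The pads swing forward as they close: fully open they stand 13 mm farther back than shut.
Start: joints at [77.292, 13.785, 0.286, 76.501, 0, 90], TCP at [109.991, 487.751, 231.306] pointing down, gripper open.
Joint ranges: [-155.79, 155.79], [-60.16, 107.12], [-62.33, 73.08], [-114, 123.19], [-81.49, 82.49], [-180, 180]. Speed limits (degrees/s): [159.86, 159.86, 180, 180, 180, 180].

INTERFACE

Orientations are given as [roll, pitch, yaw] about the fixed x, y, z axes, in that order (R = Rz(yaw) Ry(pitch) Rx(roll)).
In Python, from rig import * gives the robot as it stands. The module is installed in compiled form; this text tells all that it offers.
- The arm moves only by the tool arm_command, never from a script. Its argument "deltas" is a list of rows, each a list of 7 numbers: the shift along the tool's x, y, z in mm, then the turn, a rotation vector about the tool's x, y, z in rad, then the opening, from 0 (shut) to 1 (fully open). In form: [[x, y, z, ax, ay, az, fingers], ...]. A call has 1 to 20 rows; each row is the pose to reach, as a shift and turn from the pose commanded when the call began, along the tool's axes at that moment; what a row does not reach only later rows make up. A row lasts 1/12 s, in which the tool goes at most 41.7 mm and 7.16 degrees, less where a joint would pass 70% of its speed; a pose out of reach is approached as far as the arm can. A call with a gripper value outside its range is refused whole. The fingers move at their own pace and stop on an object; the grip force is fixed at half the most. Time passes only in rows, so rows that repeat a pose let the fingers close. It gives the time, the measured TCP pose, the force, the opening and the grip force at its end, in the units of the state.
- get_state(): the state, without advancing time (a new reading comes with each control period).
- get_image(name): name is "scene" or "top" or "wrist"; returns the picture (384x512x3 uint8, red, green, blue); there is no depth.
- camera_info(name): a dict with "K" (3x3 intrinsics, pixels), "distortion" ([k1, k2, p1, p2, k3] as OpenCV has them; the pictures are not rectified), "camera_from_world" (4x4, takes a point from world to camera coordinates); the wrist camera has in their place "mount" (4x4, takes a point from camera to tool coordinates, whose origin is the TCP and whose axes are the flange's). Camera axes: x right, y down, z forward; pixel columns grow to the right and rows downward; lengths in mm; the calibration is good to about 2 mm. A picture is of the moment at which its call begins: read the wrist's pose just before it. camera_info takes no time and is no camera call.
- close_job(): hands the job in; it is judged then, once.
The state is a dict: "time": time; "joint_pos": joint angles; "joint_vel": joint speeds; "tau": joint torques, N m; "tcp_pos": TCP position; "orientation": TCP orientation; "force": force on the tool from outside, world axes, zero at the start; "wrist_torque": the same for the moment, N m; "width": finger opening in mm; "gripper_force": force on a finger pad.
Only numpy, scipy, OpenCV 4.12 (cv2) and the standard library are available. Lean on these libraries where they do the work, as an engineer would, in place of code of your own. Each camera call takes 0.05 s, during which the arm holds its last target. There are 200 camera calls.

## Working session

There is one attempt and no reset: what is moved stays moved. The work goes in short steps, Python scripts to look and compute and a tool call to move; the robot and the scene stay as the last step left them, time stands still between calls to the robot, and variables do not carry over. Pictures are saved under pics/ and viewed, at most 10 in all, crops included, and the job is handed in when it is done.

Besides the shell and the picture viewer there is one more tool, called after "Emit:" as name([rows], argument=value, ...), one row to a line, values as JSON. arm_command: Moves the arm, as the interface text tells. Its arguments: {"type":"object","properties":{"deltas":{"type":"array","items":{"type":"array","items":{"type":"number"}}}},"required":["deltas"]}

```bash
mkdir -p pics; cat > h.py <<'E'
from rig import *
import numpy as np, cv2
from scipy.spatial.transform import Rotation as R
def snap(n,f):
    s=get_state(); im=get_image(n); cv2.imwrite(f'pics/{f}.png',im[:,:,::-1]); return s,im
def cam(n,s=None):
    c=camera_info(n); K=np.array(c['K'],float); d=np.array(c['distortion'],float)
    if 'mount' in c:
        s=s or get_state(); T=np.eye(4); T[:3,:3]=R.from_euler('xyz',s['orientation'],degrees=True).as_matrix(); T[:3,3]=s['tcp_pos']
        W=T@np.array(c['mount'])
    else: W=np.linalg.inv(np.array(c['camera_from_world']))
    return K,d,W
def rays(n,px,s=None):
    K,d,W=cam(n,s); u=cv2.undistortPoints(np.array(px,float).reshape(-1,1,2),K,d).reshape(-1,2)
    v=np.c_[u,np.ones(len(u))]@W[:3,:3].T; return W[:3,3],v
def onplane(n,px,z,s=None):
    o,v=rays(n,px,s); return o+v*((z-o[2])/v[:,2])[:,None]
def proj(n,P,s=None):
    K,d,W=cam(n,s); M=np.linalg.inv(W); rv=cv2.Rodrigues(M[:3,:3])[0]
    return cv2.projectPoints(np.array(P,float).reshape(-1,1,3),rv,M[:3,3],K,d)[0].reshape(-1,2)
def meet(a,b):
    (o1,v1),(o2,v2)=a,b; out=[]
    for p,q in zip(v1,v2):
        t=np.linalg.lstsq(np.c_[p,-q],o2-o1,rcond=None)[0]; x,y=o1+p*t[0],o2+q*t[1]; out.append([*((x+y)/2),np.linalg.norm(x-y)])
    return np.array(out)
E
python3 - <<'E'
from h import *
np.set_printoptions(suppress=True,precision=1)
for n in('top','scene','wrist'): snap(n,n+'0'); print(n,cam(n)[2][:3,3],cam(n)[0][0,0])
s=get_state(); print(s)
print(np.array(camera_info('wrist')['mount']))
E
```

```text
top [ 321.2   44.9 1392.6] 427.0887151644213
scene [ 972.6 -335.4  730.1] 373.8313417872262
wrist [ 30.6 504.5 373. ] 266.6865557061758
{'time': 0.15, 'joint_pos': array([77.3, 13.8,  0.2, 76.5,  0. , 90. ]), 'joint_vel': array([ 0.1, -0.2,  0.3,  0.1,  0. , -0. ]), 'tau': array([  0. , -37.3,  25.3,   0. ,   0. ,   0. ]), 'tcp_pos': array([109.9, 487.3, 230.6]), 'orientation': array([-179.9,   -0. ,  167.3]), 'force': array([-0.9, -0.3, -0.2]), 'wrist_torque': array([ 0.,  0., -0.]), 'gripper_force': 0.0, 'width': 85.52613613025912}
[[   0.    -1.    -0.3   81.2]
 [   1.     0.     0.    -0.9]
 [  -0.    -0.3    1.  -142.4]
 [   0.     0.     0.     1. ]]
```

View pics/top0.png

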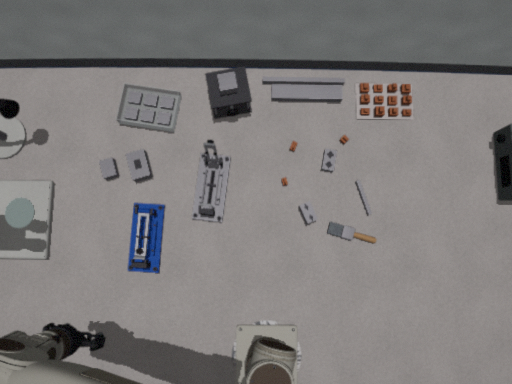

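View pics/scene0.png

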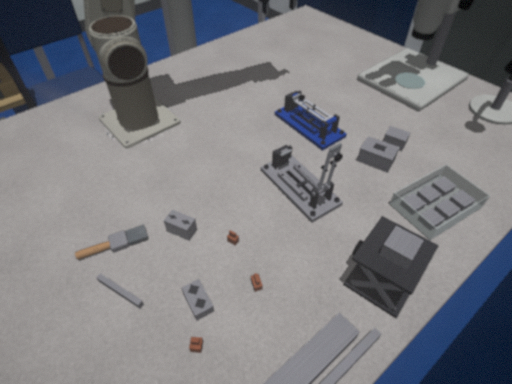

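The top view (up = +x) shows the steel fixture near (212,188), hinge end at (212,155). The candidate blocks are at (329,160) and (307,213), which are (197,298) and (180,223) in the scene view. The blue look-alike is at (147,238).

```bash
python3 - <<'E'
from h import *
np.set_printoptions(suppress=True,precision=1)
import rig; print([x for x in dir(rig) if x[0]!='_'])
t=cv2.imread('pics/top0.png'); s=cv2.imread('pics/scene0.png')
f=lambda im,x,y,w,h:cv2.resize(im[y:y+h,x:x+w],(400,300),interpolation=cv2.INTER_CUBIC)
out=np.vstack([np.hstack([f(t,272,135,120,90),f(t,152,143,120,90)]),np.hstack([f(s,130,200,160,120),f(s,230,120,160,120)])])
cv2.imwrite('pics/comp.png',out)
print(onplane('top',[[329,160],[307,213]],30)); print(onplane('scene',[[197,298],[180,223]],30))
print(onplane('top',[[212,188],[212,160],[210,211],[228,158],[222,220],[194,216],[200,155]],16))
E
```

```text
['PlanningError', 'camera_info', 'close_job', 'get_image', 'get_state', 'hold_point_z']
[[ 623.4 -200.3   30. ]
 [ 448.7 -126.7   30. ]]
[[ 633.6 -204.1   30. ]
 [ 452.4 -128.7   30. ]]
[[528.4 181.   16. ]
 [621.6 183.4  16. ]
 [453.1 185.5  16. ]
 [628.9 130.9  16. ]
 [424.4 146.1  16. ]
 [436.3 236.8  16. ]
 [638.  223.5  16. ]]
```

View pics/comp.png

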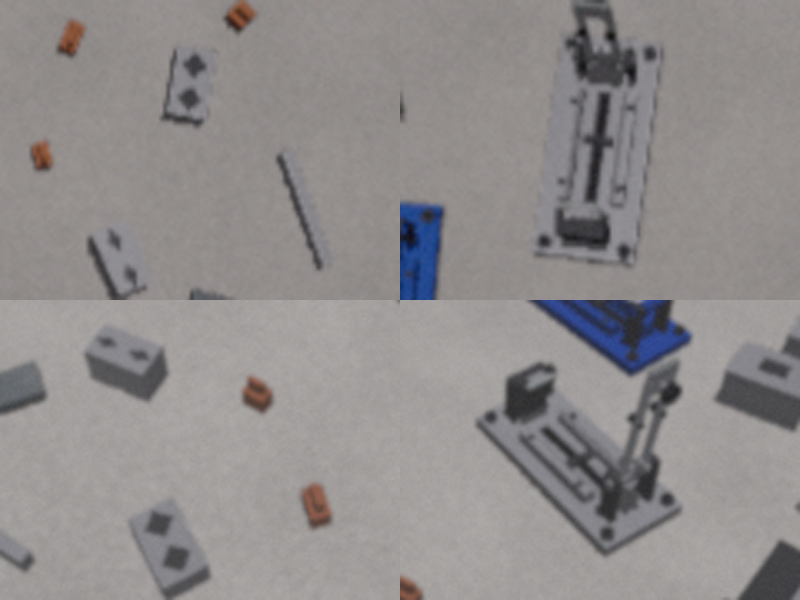

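The tall insert is the block near (449,-127): it shows high side faces at (125,365) in the lower-left crop. The fixture is near (530,184), its x axis at about -4°. I'll go above the insert with yaw about -155.

Emit:
arm_command([
  [-465,-525,0,0,0,-0.66,1],
  [-465,-525,0,0,0,-0.66,1],
  [-465,-525,0,0,0,-0.66,1],
  [-465,-525,0,0,0,-0.66,1],
  [-465,-525,0,0,0,-0.66,1],
  [-465,-525,0,0,0,-0.66,1],
  [-465,-525,0,0,0,-0.66,1],
  [-465,-525,0,0,0,-0.66,1],
  [-465,-525,0,0,0,-0.66,1],
  [-465,-525,0,0,0,-0.66,1],
  [-465,-525,0,0,0,-0.66,1],
  [-465,-525,0,0,0,-0.66,1],
  [-465,-525,0,0,0,-0.66,1],
  [-465,-525,0,0,0,-0.66,1],
  [-465,-525,0,0,0,-0.66,1],
  [-465,-525,0,0,0,-0.66,1],
  [-465,-525,0,0,0,-0.66,1],
  [-465,-525,0,0,0,-0.66,1],
  [-465,-525,0,0,0,-0.66,1],
  [-465,-525,0,0,0,-0.66,1],
])

```text
time: 1.82
tcp_pos: [447.5, -126.7, 230.6]
orientation: [179.9, -0.1, -155.0]
force: [-0.4, 0.6, 0.5]
width: 85.5
gripper_force: 0.0
```

```bash
python3 - <<'E'
from h import *
import rig
np.set_printoptions(suppress=True,precision=1)
print(rig.hold_point_z)
s,im=snap('wrist','w1'); np.save('s1.npy',s,allow_pickle=True)
print(s['time'],s['tcp_pos'],s['orientation'],s['joint_pos'])
P=[[449,-127,44],[449,-127,0]]; print(proj('wrist',P,s))
E
```

```text
18.700000000000003
1.8167 [ 447.5 -126.7  230.6] [ 179.9   -0.1 -155. ] [-15.8  10.   -4.7  75.5   0.  -40.9]
[[256.5 175.4]
 [256.6 167.9]]
```

View pics/w1.png

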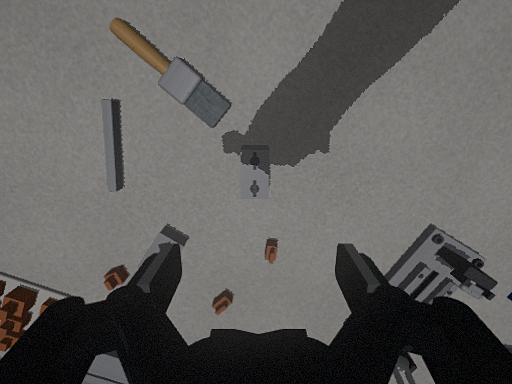

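The insert shows at about (255,173), its cavities at (254,160) and (254,188), and it is aligned with the tool x. I'll lower for a second, closer view.

Emit:
arm_command([
  [0,0,40,0,0,0,1],
  [0,0,80,0,0,0,1],
  [0,0,90,0,0,0,1],
  [0,0,90,0,0,0,1],
  [0,0,90,0,0,0,1],
])

```text
time: 2.28
tcp_pos: [447.4, -125.2, 141.4]
orientation: [179.9, -0.1, -154.8]
force: [0.2, 0.0, 0.6]
width: 85.5
gripper_force: 0.0
```

```bash
python3 - <<'E'
from h import *
np.set_printoptions(suppress=True,precision=1)
s,im=snap('wrist','w2'); np.save('s2.npy',s,allow_pickle=True)
print(s['tcp_pos'],s['orientation'],proj('wrist',[[449,-127,44]],s))
a=cv2.imread('pics/w1.png'); 
c=lambda i,x,y,w,h,W,H:cv2.resize(i[y:y+h,x:x+w],(W,H),interpolation=cv2.INTER_CUBIC)
cv2.imwrite('pics/c2.png',np.hstack([c(a,225,130,60,90,400,600),c(im[:,:,::-1],205,120,100,150,400,600)]))
E
```

```text
[ 447.4 -125.2  141.4] [ 179.9   -0.1 -154.8] [[254.8 197.6]]
```

View pics/c2.png

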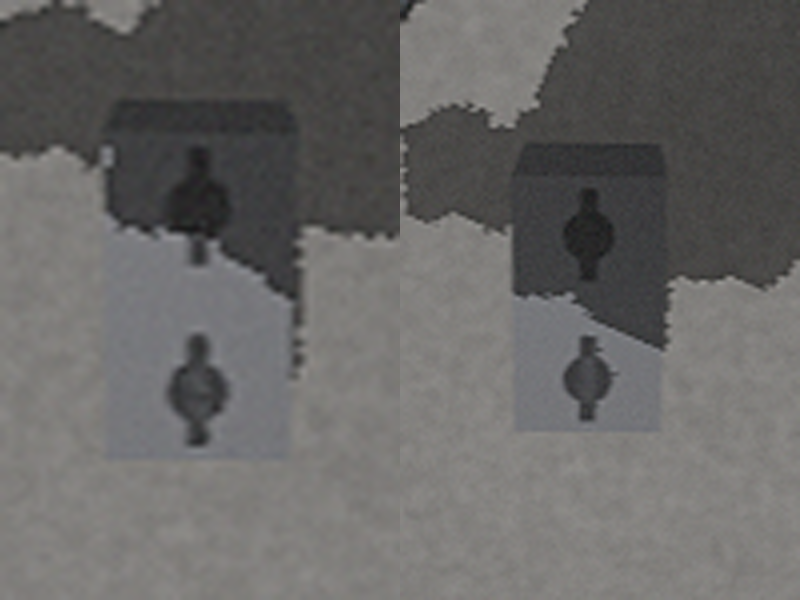

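The left crop (view 1) shows the top-face corners at (107,132), (297,130), (291,458), (105,458). The right crop (view 2) shows them at (513,177), (666,176), (662,431), (515,431). I'll triangulate these.

```bash
python3 - <<'E'
from h import *
np.set_printoptions(suppress=True,precision=1)
s1=np.load('s1.npy',allow_pickle=True).item();s2=np.load('s2.npy',allow_pickle=True).item()
A=np.array([[107,132],[297,130],[291,458],[105,458],[198,206],[198,390]])/6.667+[224.6,129.6]
B=(np.array([[513,177],[666,176],[662,431],[515,431],[588,236],[587,379]])-[400,0])/4+[204.6,119.6]
m=meet(rays('wrist',A,s1),rays('wrist',B,s2)); print(m, m[:,:3].mean(0))
p=onplane('wrist',B,44,s2); c=p[:4].mean(0); print(p,c)
e=lambda i,j:p[i]-p[j]
print([np.linalg.norm(e(*k)) for k in((0,3),(1,2),(0,1),(3,2))])
for k in((3,0),(2,1),(5,4)): v=e(k[0],k[1]); print(np.degrees(np.arctan2(v[1],v[0])))
print(np.degrees(np.arctan2(*(e(1,0)[[1,0]]))))
M=R.from_euler('xyz',s2['orientation'],degrees=True).as_matrix(); print('tool',M.T@(c-s2['tcp_pos']))
E
```

```text
[[ 425.9 -158.7   53.5    0.3]
 [ 411.9 -127.8   49.5    0.7]
 [ 470.1 -100.5   45.3    0.1]
 [ 485.  -133.3   46.2    0.1]
 [ 431.7 -138.1   50.4    0.1]
 [ 464.6 -123.    47.3    0.4]] [ 448.2 -130.2   48.7]
[[ 428.  -158.8   44. ]
 [ 413.  -127.4   44. ]
 [ 470.6 -100.2   44. ]
 [ 486.  -133.    44. ]
 [ 433.4 -137.5   44. ]
 [ 466.  -122.7   44. ]] [ 449.4 -129.8   44. ]
[np.float64(63.5008295418527), np.float64(63.74338360657326), np.float64(34.885269591905086), np.float64(36.21420309856101)]
24.030288531147377
25.230174938071894
24.43796596134952
115.61983966064486
tool [ 0.1 -5.2 97.4]
```

Height 44–48, sides 64 × 36 and axis 24.7° confirm the insert, centre (449.4,-129.8). I'll grasp it with the TCP at z≈17.

Emit:
arm_command([
  [0,-5,40,0,0,0,1],
  [0,-5,80,0,0,0,1],
  [0,-5,110,0,0,0,1],
  [0,-5,124,0,0,0,1],
  [0,-5,124,0,0,0,1],
  [0,-5,124,0,0,0,0],
  [0,-5,124,0,0,0,0],
  [0,-5,124,0,0,0,0],
  [0,-5,124,0,0,0,0],
  [0,-5,124,0,0,0,0],
  [0,-5,124,0,0,0,0],
  [0,-5,124,0,0,0,0],
  [0,-5,124,0,0,0,0],
])

```text
time: 3.42
tcp_pos: [451.7, -131.1, 19.3]
orientation: [-179.9, 0.2, -154.9]
force: [-1.1, 1.8, 6.9]
width: 35.0
gripper_force: 62.3
```

Emit:
arm_command([
  [0,0,0,0,0,0,0],
  [0,0,0,0,0,0,0],
  [0,0,0,0,0,0,0],
  [0,0,0,0,0,0,0],
])

```text
time: 3.75
tcp_pos: [451.7, -131.1, 19.3]
orientation: [-179.9, 0.2, -154.9]
force: [-2.2, 1.9, 7.0]
width: 34.8
gripper_force: 62.3
```

Emit:
arm_command([
  [0,0,-40,0,0,0,0],
  [0,0,-80,0,0,0,0],
  [0,0,-120,0,0,0,0],
  [0,0,-160,0,0,0,0],
  [0,0,-200,0,0,0,0],
  [0,0,-220,0,0,0,0],
  [-182,263,-220,0,0,0.51,0],
  [-182,263,-220,0,0,0.51,0],
  [-182,263,-220,0,0,0.51,0],
  [-182,263,-220,0,0,0.51,0],
  [-182,263,-220,0,0,0.51,0],
  [-182,263,-220,0,0,0.51,0],
  [-182,263,-220,0,0,0.51,0],
  [-182,263,-220,0,0,0.51,0],
  [-182,263,-220,0,0,0.51,0],
  [-182,263,-220,0,0,0.51,0],
  [-182,263,-220,0,0,0.51,0],
  [-182,263,-220,0,0,0.51,0],
])

```text
time: 5.25
tcp_pos: [502.6, 183.1, 236.7]
orientation: [-179.9, -0.1, 175.9]
force: [0.7, -0.5, -6.3]
width: 34.7
gripper_force: 64.1
```

```bash
python3 - <<'E'
from h import *
np.set_printoptions(suppress=True,precision=1)
s,im=snap('wrist','w3'); np.save('s3.npy',s,allow_pickle=True)
print(s['tcp_pos'],s['orientation'],s['width'],proj('wrist',[[530,184,16],[640,184,16],[420,184,16],[530,184,30]],s))
cv2.imwrite('pics/w3b.png',cv2.resize(im[0:300,100:500,::-1],(800,600),interpolation=cv2.INTER_CUBIC))
E
```

```text
[502.6 183.1 236.7] [-179.9   -0.1  175.9] 34.679893849842344 [[260.6 187.5]
 [265.5 255.6]
 [254.7 106. ]
 [260.7 190.4]]
```

View pics/w3b.png

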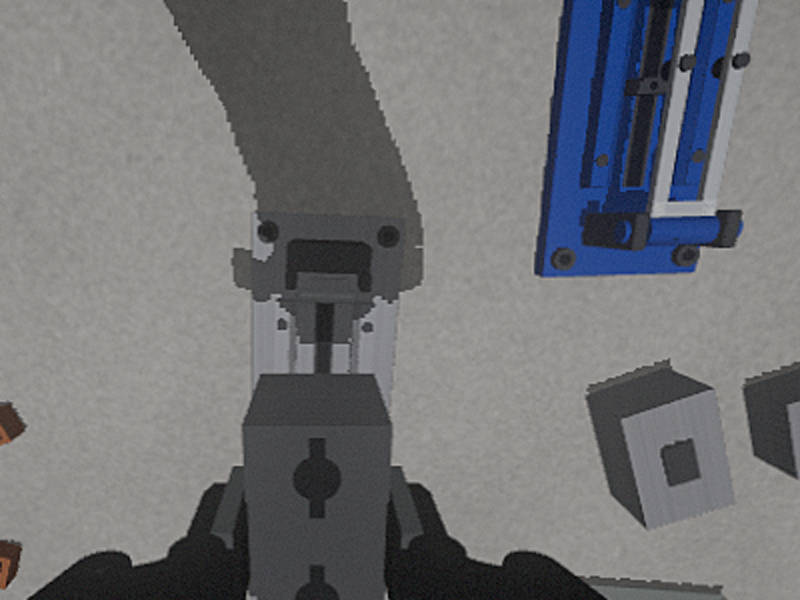

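The held insert hides the channel; the catch block shows at (328,265) and the base screws at (268,231) and (388,236). I'll move on along +x and higher, and take two views.

Emit:
arm_command([
  [-18,1,-36,0,0,0,0],
  [-55,4,-36,0,0,0,0],
  [-74,5,-36,0,0,0,0],
  [-74,5,-36,0,0,0,0],
  [-74,5,-36,0,0,0,0],
  [-74,5,-36,0,0,0,0],
])

```text
time: 5.8
tcp_pos: [576.9, 182.4, 272.9]
orientation: [-180.0, -0.1, 175.8]
force: [-1.1, 0.1, -5.9]
width: 34.9
gripper_force: 64.0
```

```bash
python3 - <<'E'
from h import *
s,im=snap('wrist','w4'); np.save('s4.npy',s,allow_pickle=True); print(s['tcp_pos'],s['orientation'])
E
```

```text
[576.89172574 182.37147212 272.86905476] [-1.79960644e+02 -1.17190504e-01  1.75771498e+02]
```

Emit:
arm_command([
  [0,40,0,0,0,0,0],
  [0,70,0,0,0,0,0],
  [0,70,0,0,0,0,0],
  [0,70,0,0,0,0,0],
  [0,70,0,0,0,0,0],
])

```text
time: 6.27
tcp_pos: [581.8, 253.5, 273.4]
orientation: [-179.9, -0.0, 175.9]
force: [-0.3, -0.6, -5.9]
width: 35.1
gripper_force: 64.4
```

```bash
python3 - <<'E'
from h import *
s,im=snap('wrist','w5'); np.save('s5.npy',s,allow_pickle=True); print(s['tcp_pos'],s['orientation'])
a=cv2.imread('pics/w4.png');b=cv2.imread('pics/w5.png')
p=proj('wrist',[[530,184,16]],np.load('s4.npy',allow_pickle=True).item())[0];q=proj('wrist',[[530,184,16]],s)[0];print(p,q)
o=[]
for im,c in((a,p),(b,q)):
    x0=int(min(max(c[0]-66,0),380)); y0=int(max(c[1]-125,0)); print(x0,y0); o.append(cv2.resize(im[y0:y0+198,x0:x0+132],(400,600),interpolation=cv2.INTER_CUBIC))
cv2.imwrite('pics/c45.png',np.hstack(o))
E
```

```text
[581.75914041 253.49304181 273.400946  ] [-1.79948176e+02 -2.97401285e-02  1.75936384e+02]
[257.11544923 131.87236391] [208.52368433 131.63638403]
191 6
142 6
```

View pics/c45.png

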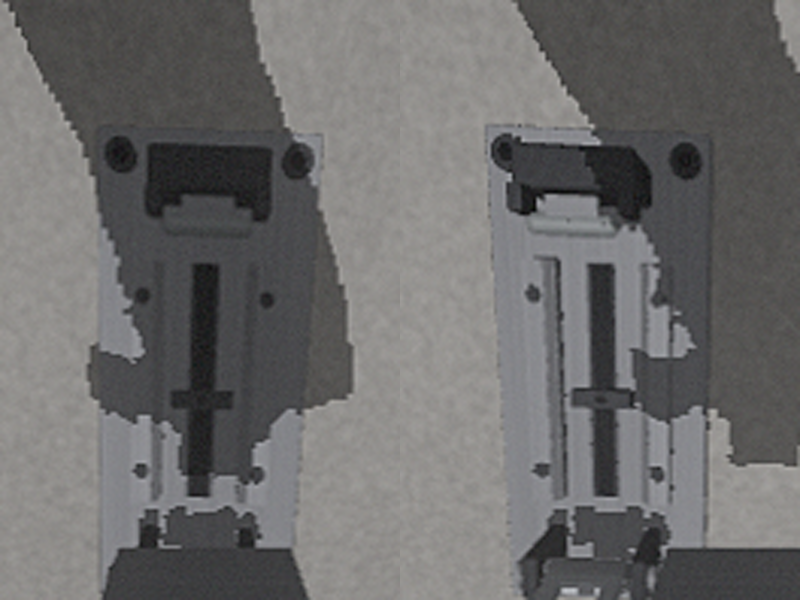

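Key, slot, rails and screws are visible in both views: key centre at (202,399) left and (603,398) right, slot ends at (205,264)/(199,496) and (601,264)/(605,496). I'll triangulate.

```bash
python3 - <<'E'
from h import *
np.set_printoptions(suppress=True,precision=1)
s4=np.load('s4.npy',allow_pickle=True).item();s5=np.load('s5.npy',allow_pickle=True).item()
N=['cornL','cornR','scrL','scrR','r1','r2','r3','r4','slotT','slotB','key']
A=np.array([[99,127],[322,133],[121,153],[297,159],[142,295],[266,300],[140,470],[257,474],[205,264],[199,496],[202,399]])/3.0303+[190.67,5.67]
B=(np.array([[487,125],[713,133],[503,151],[685,159],[532,293],[659,299],[541,469],[657,474],[601,264],[605,496],[603,398]])-[400,0])/3.0303+[141.67,5.67]
m=meet(rays('wrist',A,s4),rays('wrist',B,s5))
z=np.array([16,16,16,16,16,16,16,16,16,16,22.])
a=np.array([onplane('wrist',[p],h,s4)[0] for p,h in zip(A,z)]);b=np.array([onplane('wrist',[p],h,s5)[0] for p,h in zip(B,z)])
for r in zip(N,m,a[:,:2],b[:,:2]): print(*r)
q=(a+b)/2
for i,j in((8,9),(4,6),(5,7)): d=q[i]-q[j]; print(N[i],np.linalg.norm(d),np.degrees(np.arctan2(-d[1],-d[0])))
for i,j in((0,1),(2,3),(4,5),(6,7)): d=q[i]-q[j]; print(N[i],np.linalg.norm(d),np.degrees(np.arctan2(-d[0],d[1])))
th=np.radians(-4.2)
E
```

```text
cornL [417.2 147.   12.9   0.1] [417.8 147.4] [417.7 147.9]
cornR [425.9 246.1   7.3   0. ] [427.4 244.9] [427.4 246.4]
scrL [431.1 157.1  31.1   0.2] [428.6 155.9] [428.2 153.1]
scrR [437.2 233.3  18.6   0. ] [436.8 233.6] [436.8 233.1]
r1 [488.4 160.5  31.8   0.4] [488.3 159.3] [487.7 156.5]
r2 [494.6 216.3  25.7   0.3] [494.7 217. ] [494.3 215.2]
r3 [567.9 151.5  29.    0. ] [570.3 150.3] [570.1 147.9]
r4 [573.4 207.6  32.6   0.2] [576.6 208.4] [576.7 205.3]
slotT [477.  189.7  13.    0.3] [477.  189.7] [477.3 190.2]
slotB [585.  178.7  19.7   0.4] [585.7 178.6] [586.  177.9]
key [537.5 183.8  19.    0.1] [537.2 183.8] [537.1 184.3]
slotT 109.33573344106179 -6.0987487700495935
r1 82.72792436052447 -6.11466339730236
r2 82.64254417864069 -6.407711828606398
cornL 98.4854375291978 174.39458719266116
scrL 79.26618900833026 173.97446833348872
r1 58.570434300647 173.57421795439024
r3 58.14734528662279 173.65715005750516
```

The floor is at about 16, the key top at about 20–22, the fixture angle is -6.1°, the centre is (531.6,184.3), and the key is at fixture x≈+5.7. I'll hover over the channel 8 mm short of the key.

Emit:
arm_command([
  [20,-32,0,0,0,0.035,0],
  [40,-64,0,0,0,0.035,0],
  [46,-72.5,20,0,0,0.035,0],
  [46,-72.5,60,0,0,0.035,0],
  [46,-72.5,100,0,0,0.035,0],
  [46,-72.5,140,0,0,0.035,0],
  [46,-72.5,175,0,0,0.035,0],
  [46,-72.5,195,0,0,0.035,0],
  [46,-72.5,205,0,0,0.035,0],
  [46,-72.5,205,0,0,0.035,0],
  [46,-72.5,205,0,0,0.035,0],
  [46,-72.5,205,0,0,0.035,0],
])

```text
time: 7.32
tcp_pos: [533.5, 185.0, 70.8]
orientation: [179.9, 0.2, 173.8]
force: [1.0, -0.2, -5.2]
width: 34.8
gripper_force: 64.3
```

```bash
python3 - <<'E'
from h import *
s,im=snap('wrist','w6'); np.save('s6.npy',s,allow_pickle=True); print(s['tcp_pos'],s['orientation'])
cv2.imwrite('pics/c6.png',cv2.resize(im[100:370,76:436,::-1],(800,600),interpolation=cv2.INTER_CUBIC))
E
```

```text
[533.54708517 184.98739468  70.79136907] [179.88555152   0.24910972 173.84759814]
```

View pics/c6.png

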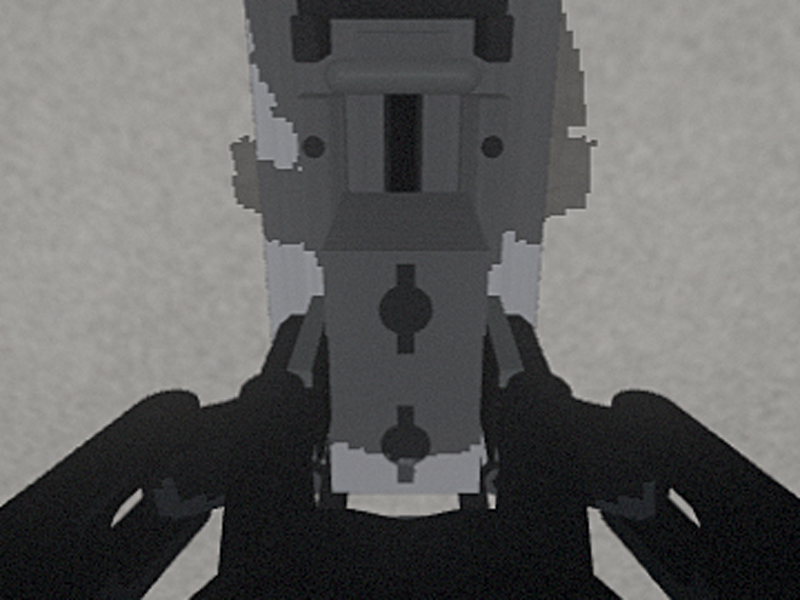

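The insert hangs squarely over the channel: bottom front edge (340,193)-(470,193), top edge (322,250)-(488,250), slot centre (403,130), rail screws (315,147)/(491,147). I'll compute the lateral offset.

```bash
python3 - <<'E'
from h import *
np.set_printoptions(suppress=True,precision=1)
s=np.load('s6.npy',allow_pickle=True).item()
P=lambda L,z:onplane('wrist',np.array(L)/2.2222+[75.7,99.7],z,s)
M=R.from_euler('xyz',s['orientation'],degrees=True).as_matrix()
T=lambda p:(p-s['tcp_pos'])@M
for n,L,z in(('slot',[[385,100],[421,100],[385,185],[421,185]],16),('rscr',[[315,147],[491,147]],30),('bot',[[340,193],[470,193]],51.5),('top',[[322,250],[488,250]],95.5),('back',[[329,493],[481,493]],95.5),('cav',[[405,310],[405,440]],95.5)):
    t=T(P(L,z)); print(n,t,t.mean(0))
E
```

```text
slot [[54.9 -7.2 54.5]
 [54.9  4.7 54.6]
 [25.8 -7.5 54.7]
 [25.8  5.  54.7]] [40.3 -1.2 54.6]
rscr [[ 42.1 -28.8  40.6]
 [ 42.1  26.4  40.7]] [42.1 -1.2 40.6]
bot [[ 33.4 -19.   19.1]
 [ 33.4  17.9  19.2]] [33.4 -0.6 19.1]
top [[ 33.8 -18.3 -24.9]
 [ 33.8  17.1 -24.8]] [ 33.8  -0.6 -24.9]
back [[-30.6 -19.3 -24.6]
 [-30.7  18.1 -24.5]] [-30.6  -0.6 -24.6]
cav [[ 19.5  -0.6 -24.8]
 [-15.   -0.6 -24.6]] [  2.2  -0.6 -24.7]
```

Emit:
arm_command([
  [3,-0.6,4,0,0,0,0],
  [3,-0.6,8,0,0,0,0],
  [3,-0.6,12,0,0,0,0],
  [3,-0.6,15,0,0,0,0],
  [3,-0.6,18,0,0,0,0],
  [3,-0.6,20,0,0,0,0],
  [3,-0.6,22,0,0,0,0],
  [3,-0.6,24,0,0,0,0],
  [3,-0.6,26,0,0,0,0],
  [3,-0.6,26,0,0,0,0],
  [3,-0.6,26,0,0,0,0],
])

```text
time: 8.28
tcp_pos: [528.4, 184.3, 42.1]
orientation: [-180.0, -0.0, 173.9]
force: [0.1, 0.6, -6.6]
width: 34.7
gripper_force: 64.4
```

Emit:
arm_command([
  [0,0,0.7,0,0,0,0],
  [0,0,1.4,0,0,0,0],
  [0,0,2,0,0,0,0],
  [0,0,2,0,0,0,0],
  [0,0,2,0,0,0,0],
])

```text
time: 8.7
tcp_pos: [528.7, 184.5, 41.3]
orientation: [180.0, 0.1, 173.9]
force: [-2.4, -1.4, 1.8]
width: 34.7
gripper_force: 65.4
```

Contact on the key at z = 41.3, as predicted, with about 8 N. I'll ease it along the channel.

Emit:
arm_command([
  [-0.7,0,0,0,0,0,0],
  [-1.4,0,0,0,0,0,0],
  [-2.1,0,0,0,0,0,0],
  [-2.8,0,0,0,0,0,0],
  [-3.5,0,0,0,0,0,0],
  [-4.2,0,0,0,0,0,0],
  [-4.9,0,0,0,0,0,0],
  [-5.6,0,0,0,0,0,0],
  [-6.3,0,0,0,0,0,0],
  [-7,0,0,0,0,0,0],
  [-7,0,0,0,0,0,0],
])

```text
time: 9.62
tcp_pos: [533.0, 184.2, 41.2]
orientation: [179.9, -0.3, 173.9]
force: [-8.5, 0.3, 10.6]
width: 35.0
gripper_force: 66.5
```

Emit:
arm_command([
  [-0.5,0,0,0,0,0,0],
  [-1,0,0,0,0,0,0],
  [-1.5,0,0,0,0,0,0],
  [-1.5,0,0,0,0,0,0],
])

```text
time: 9.95
tcp_pos: [534.4, 184.1, 41.2]
orientation: [179.9, -0.3, 173.9]
force: [-9.7, 0.6, 10.5]
width: 35.1
gripper_force: 66.5
```

Emit:
arm_command([
  [-0.5,0,0,0,0,0,0],
  [-1,0,0,0,0,0,0],
  [-1.5,0,0,0,0,0,0],
  [-2,0,0,0,0,0,0],
  [-2,0,0,0,0,0,0],
])

```text
time: 10.37
tcp_pos: [536.3, 183.9, 41.1]
orientation: [179.9, -0.3, 173.9]
force: [-10.6, 0.7, 10.0]
width: 35.0
gripper_force: 66.5
```

Emit:
arm_command([
  [-0.5,0,0,0,0,0,0],
  [-1,0,0,0,0,0,0],
  [-1.5,0,0,0,0,0,0],
  [-1.5,0,0,0,0,0,0],
])

```text
time: 10.7
tcp_pos: [540.1, 183.3, 40.2]
orientation: [180.0, -0.0, 173.9]
force: [-0.1, -0.4, -6.6]
width: 34.8
gripper_force: 64.4
```

Emit:
arm_command([
  [-0.4,0,0,0,0,0,0],
  [-0.8,0,0,0,0,0,0],
  [-1.2,0,0,0,0,0,0],
  [-1.2,0,0,0,0,0,0],
])

```text
time: 11.03
tcp_pos: [540.4, 183.0, 39.4]
orientation: [-180.0, -0.2, 173.9]
force: [-4.0, 0.9, -6.4]
width: 34.8
gripper_force: 64.4
```

The keyway has dropped over the key: the load is gone and z is falling. I'll back off slightly and lower.

Emit:
arm_command([
  [1.3,0,0,0,0,0,0],
  [1.3,0,1,0,0,0,0],
  [1.3,0,2,0,0,0,0],
  [1.3,0,3,0,0,0,0],
  [1.3,0,3,0,0,0,0],
])

```text
time: 11.45
tcp_pos: [540.3, 183.0, 37.1]
orientation: [-180.0, -0.0, 173.9]
force: [-3.0, 0.7, -6.0]
width: 35.0
gripper_force: 64.5
```

Emit:
arm_command([
  [0,0,0.6,0,0,0,0],
  [0,0,1.2,0,0,0,0],
  [0,0,1.8,0,0,0,0],
  [0,0,1.8,0,0,0,0],
])

```text
time: 11.78
tcp_pos: [540.2, 183.1, 35.4]
orientation: [-180.0, -0.0, 173.9]
force: [-3.0, 0.8, -5.0]
width: 35.0
gripper_force: 64.7
```

Emit:
arm_command([
  [0.5,0,0.6,0,0,0,0],
  [0.5,0,1,0,0,0,0],
  [0.5,0,1,0,0,0,0],
])

```text
time: 12.03
tcp_pos: [540.2, 183.1, 35.3]
orientation: [180.0, 0.1, 173.9]
force: [-3.4, -1.4, 1.5]
width: 34.9
gripper_force: 65.4
```

Emit:
arm_command([
  [0,0,0,0,0,0,1],
  [0,0,0,0,0,0,1],
  [0,0,0,0,0,0,1],
  [0,0,0,0,0,0,1],
  [0,0,0,0,0,0,1],
  [0,0,0,0,0,0,1],
  [0,0,0,0,0,0,1],
])

```text
time: 12.62
tcp_pos: [540.0, 183.2, 34.6]
orientation: [180.0, 0.0, 173.9]
force: [-0.5, -0.8, 0.7]
width: 85.5
gripper_force: 0.0
```

TCP z = 35.3 at floor contact, and the insert is released and home. I'll raise and look at the insert and the clamp knob.

Emit:
arm_command([
  [0,0,-10,0,0,0,1],
  [0,0,-40,0,0,0,1],
  [0,0,-80,0,0,0,1],
  [0,0,-120,0,0,0,0],
  [0,0,-160,0,0,0,0],
  [0,0,-200,0,0,0,0],
  [0,0,-240,0,0,0,0],
  [0,0,-250,0,0,0,0],
  [0,0,-250,0,0,0,0],
  [0,0,-250,0,0,0,0],
])

```text
time: 13.45
tcp_pos: [540.1, 183.2, 285.8]
orientation: [179.9, 0.1, 173.9]
force: [0.7, -0.8, -0.4]
width: 0.6
gripper_force: 0.0
```

```bash
python3 - <<'E'
from h import *
s,im=snap('scene','sc7'); s,w=snap('wrist','w7'); np.save('s7.npy',s,allow_pickle=True); print(s['tcp_pos'],s['orientation'])
p=proj('wrist',[[540,183,60]],s)[0].astype(int); print(p)
x0,y0=p[0]-50,max(p[1]-75,0); print(x0,y0)
f=lambda i,x,y,w,h:cv2.resize(i[y:y+h,x:x+w,::-1],(400,600),interpolation=cv2.INTER_CUBIC)
cv2.imwrite('pics/c7.png',np.hstack([f(im,290,125,60,90),f(w,x0,y0,100,150)]))
E
```

```text
[539.3901935  183.01532069 284.02411605] [-1.79977426e+02 -4.58218219e-02  1.73882372e+02]
[258 168]
208 93
```

View pics/c7.png

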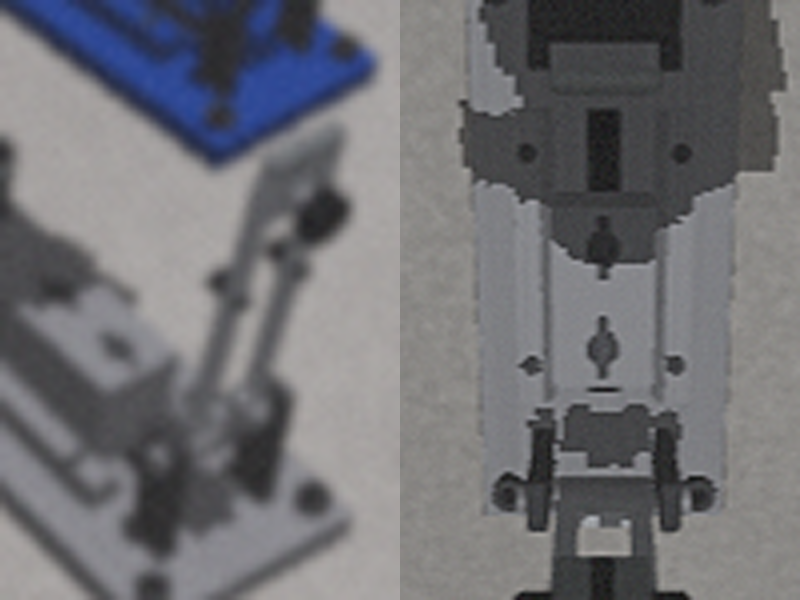

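The insert sits down in the channel (right crop), and the open clamp's knob is at about (328,212) in the left crop, its tip at (303,142).

```bash
python3 - <<'E'
from h import *
np.set_printoptions(suppress=True,precision=2)
a=np.radians(-6.1); X=np.array([np.cos(a),np.sin(a),0]); Y=np.array([-X[1],X[0],0]); O=np.array([531.7,184.3,0])
o,v=rays('scene',np.array([[328,212],[303,142]])/6.667+[289.6,124.6])
for q in v:
    p=o+q*((O-o)@Y)/(q@Y); x,z=(p-O)@X,p[2]; r=np.hypot(x-80,z-67); print(x,z,r,np.arctan2(z-67,80-x))
# knob angle: atan2 angle = a + atan(19/124)
print(np.arctan2(19,124))
s=get_state(); M=R.from_euler('xyz',s['orientation'],degrees=True).as_matrix()
print(s['tcp_pos'],(M.T@X),(M.T@Y))
for A in (1.8,1.5,1.2,.9,.6,.3,.1,0):
    print(A,80-124*np.cos(A)+19*np.sin(A)+11,67+124*np.sin(A)+19*np.cos(A))
E
```

```text
111.18595946282834 193.65408258312902 130.43703731146013 1.8122230587851655
95.64581118533548 211.6433582888867 145.48708707213302 1.6785455913636482
0.15204326786340847
[538.99 182.86 283.06] [-1.  0. -0.] [ 0.  1. -0.]
1.8 137.67616472862852 183.44026642972753
1.5 101.18099173868188 192.03338517058913
1.2 63.77638107826977 189.45764399499285
0.9 28.8035752173598 175.94312619095058
0.6 -0.6134092542944352 152.69704338426828
0.3 -21.846840725009685 121.79589891939261
0.1 -30.483681578185468 98.28442280448918
0 -33.0 86.0
```

The clamp stands at about 1.67 rad, with the knob end near fixture (111, 0, 189). I'll go behind it with shut fingers.

Emit:
arm_command([
  [-40,0.7,0,0,0,0,0],
  [-80,0.7,0,0,0,0,0],
  [-120,0.7,0,0,0,0,0],
  [-136,0.7,0,0,0,0,0],
  [-136,0.7,20,0,0,0,0],
  [-136,0.7,60,0,0,0,0],
  [-136,0.7,90,0,0,0,0],
  [-136,0.7,98,0,0,0,0],
  [-136,0.7,98,0,0,0,0],
  [-136,0.7,98,0,0,0,0],
])

```text
time: 14.38
tcp_pos: [674.7, 169.3, 186.1]
orientation: [-180.0, -0.1, 173.9]
force: [0.8, 0.9, -0.2]
width: 0.0
gripper_force: 0.0
```

```bash
cat >> h.py <<'E'
def fx(s):
    a=np.radians(-6.1); X=np.array([np.cos(a),np.sin(a),0]); Y=np.array([-X[1],X[0],0]); d=np.array(s['tcp_pos'])-[531.7,184.3,0]
    return d@X,d@Y,d[2]
E
python3 -c "
from h import *
s=get_state(); print(fx(s),s['orientation'],s['force'],s['time'])"
```

```text
(np.float64(143.82114638491097), np.float64(0.2943544447743405), np.float64(186.1495457562377)) [-1.79962916e+02 -1.01545665e-01  1.73883911e+02] [ 0.8073896   0.87273292 -0.18415399] 14.3833
```

Emit:
arm_command([
  [12,0,0,0,0,0,0],
  [22,0,-1,0,0,0,0],
  [32,0,-3,0,0,0,0],
  [42,0,-5,0,0,0,0],
  [52,0,-6,0,0,0,0],
  [62,0,-6,0,0,0,0],
  [72,0,-5,0,0,0,0],
  [80,0,-3,0,0,0,0],
  [80,0,-3,0,0,0,0],
])

```text
time: 15.13
tcp_pos: [595.9, 178.7, 193.2]
orientation: [179.9, 0.3, 173.9]
force: [-0.2, 0.1, 0.5]
width: 0.3
gripper_force: 0.0
```

```bash
python3 - <<'E'
from h import *
s=get_state(); print(fx(s),s['force'],s['time'])
im=get_image('scene'); cv2.imwrite('pics/sc8.png',im[:,:,::-1])
E
```

```text
(np.float64(64.4741784243063), np.float64(1.2669384878278795), np.float64(193.24108054126833)) [-0.19319413  0.12248424  0.51042124] 15.1333
```

```bash
python3 - <<'E'
from h import *
a=cv2.imread('pics/sc7.png');b=cv2.imread('pics/sc8.png')
print(a[157,332:348].sum(1)//3,b[157,332:348].sum(1)//3)
th=np.radians(-6.1); O=np.array([531.7,184.3,0]);X=np.array([np.cos(th),np.sin(th),0])
for A in(1.3,1.25,1.2,1.15): print(A,proj('scene',[O+X*(80-146*np.cos(A))+[0,0,67+146*np.sin(A)],O+X*(80-124*np.cos(A)+19*np.sin(A))+[0,0,67+124*np.sin(A)+19*np.cos(A)]]).round())
cv2.imwrite('pics/c8.png',cv2.resize(b[95:215,260:380],(600,600),interpolation=cv2.INTER_CUBIC))
E
```

```text
[115 105  78  47  42  44  43  41  44  68 117 153 166 166 166 164] [169 168 166 168 167 168 171 167 170 168 168 172 171 173 170 166]
1.3 [[318. 134.]
 [324. 145.]]
1.25 [[315. 133.]
 [322. 144.]]
1.2 [[313. 132.]
 [320. 143.]]
1.15 [[311. 131.]
 [318. 142.]]
```

View pics/c8.png

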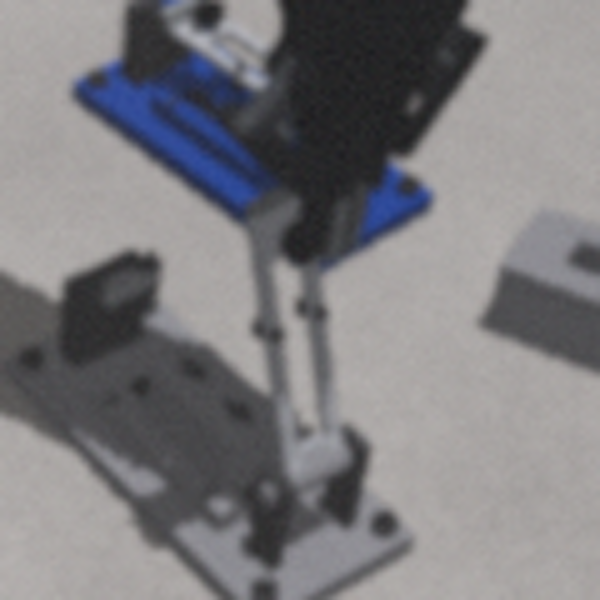

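The clamp has swung to about 1.2 rad, with the fingers behind the knob at (300,245). I'll continue along the arc.

Emit:
arm_command([
  [10,0,4,0,0,0,0],
  [19,0,9,0,0,0,0],
  [28,0,13,0,0,0,0],
  [36,0,17,0,0,0,0],
  [44,0,22.5,0,0,0,0],
  [51,0,28,0,0,0,0],
  [58,0,34,0,0,0,0],
  [65,0,40,0,0,0,0],
  [71,0,47.5,0,0,0,0],
  [77,0,55,0,0,0,0],
  [83,0,63,0,0,0,0],
  [88,0,71,0,0,0,0],
  [88,0,71,0,0,0,0],
])

```text
time: 16.27
tcp_pos: [507.4, 187.3, 118.0]
orientation: [-180.0, -0.1, 173.9]
force: [-1.0, -0.4, -0.4]
width: -0.0
gripper_force: 0.0
```

```bash
python3 -c "
from h import *
s=get_state(); print(fx(s),s['force'],s['time'])"
```

```text
(np.float64(-24.436982928204802), np.float64(0.3617783268734943), np.float64(118.0189144915412)) [-0.95251154 -0.37642033 -0.39646315] 16.2667
```

Emit:
arm_command([
  [5,0,7,0,0,0,0],
  [9,0,13,0,0,0,0],
  [13,0,18,0,0,0,0],
  [15,0,22,0,0,0,0],
  [15,0,24,0,0,0,0],
  [15,0,24,0,0,0,0],
])

```text
time: 16.77
tcp_pos: [493.8, 188.9, 97.5]
orientation: [180.0, 0.2, 173.9]
force: [-4.1, -2.5, 16.7]
width: 0.1
gripper_force: 8.3
```

Emit:
arm_command([
  [0,0,1.5,0,0,0,0],
  [0,0,3,0,0,0,0],
  [0,0,4,0,0,0,0],
  [0,0,4,0,0,0,0],
])

```text
time: 17.1
tcp_pos: [492.5, 188.9, 91.4]
orientation: [180.0, -0.0, 173.9]
force: [-2.8, 0.1, 3.5]
width: 0.2
gripper_force: 1.5
```

Emit:
arm_command([
  [0,0,1.5,0,0,0,0],
  [0,0,3,0,0,0,0],
  [0,0,3,0,0,0,0],
])

```text
time: 17.35
tcp_pos: [492.7, 189.0, 87.0]
orientation: [180.0, -0.1, 173.9]
force: [-1.8, 0.1, 2.3]
width: -0.0
gripper_force: 1.2
```

Emit:
arm_command([
  [0,0,1,0,0,0,0],
  [0,0,2,0,0,0,0],
  [0,0,3,0,0,0,0],
  [0,0,3,0,0,0,0],
])

```text
time: 17.68
tcp_pos: [492.8, 189.1, 85.9]
orientation: [180.0, -0.0, 173.9]
force: [-7.0, -1.5, 13.7]
width: 0.3
gripper_force: 6.6
```

Emit:
arm_command([
  [0,0,1,0,0,0,0],
  [0,0,2,0,0,0,0],
  [0,0,2,0,0,0,0],
])

```text
time: 17.93
tcp_pos: [492.9, 189.1, 85.6]
orientation: [179.9, 0.0, 173.9]
force: [-10.5, -1.6, 24.4]
width: -0.2
gripper_force: 11.8
```

The clamp is at the shut height (knob 85.6–86). I'll lift off, then touch again to verify that it holds.

Emit:
arm_command([
  [0,0,-10,0,0,0,0],
  [0,0,-25,0,0,0,0],
  [0,0,-25,0,0,0,0],
  [0,0,-25,0,0,0,0],
  [0,0,-15,0,0,0,0],
  [0,0,-9,0,0,0,0],
  [0,0,-6,0,0,0,0],
  [0,0,-6,0,0,0,0],
  [0,0,-6,0,0,0,0],
])

```text
time: 18.68
tcp_pos: [492.5, 188.6, 87.2]
orientation: [-179.9, -0.1, 173.9]
force: [0.1, -0.0, -0.4]
width: -0.1
gripper_force: 0.0
```

Emit:
arm_command([
  [0,0,1,0,0,0,0],
  [0,0,2,0,0,0,0],
  [0,0,2,0,0,0,0],
])

```text
time: 18.93
tcp_pos: [493.1, 188.8, 86.5]
orientation: [-180.0, -0.0, 173.9]
force: [-1.3, 0.0, 0.7]
width: -0.3
gripper_force: 0.1
```

Emit:
arm_command([
  [0,0,1,0,0,0,0],
  [0,0,2,0,0,0,0],
  [0,0,2,0,0,0,0],
])

```text
time: 19.18
tcp_pos: [493.1, 188.9, 85.9]
orientation: [180.0, 0.0, 173.9]
force: [-3.2, -1.1, 11.2]
width: 0.0
gripper_force: 5.1
```

It holds at z≈86.3, so it is latched. I'll retreat, check with the image numbers, and hand in.

Emit:
arm_command([
  [0,0,-30,0,0,0,0],
  [0,0,-70,0,0,0,0],
  [0,0,-110,0,0,0,0],
  [0,0,-150,0,0,0,0],
  [0,0,-150,0,0,0,0],
  [0,0,-150,0,0,0,0],
  [0,0,-150,0,0,0,0],
])

```text
time: 19.77
tcp_pos: [493.1, 188.8, 234.2]
orientation: [180.0, 0.0, 173.9]
force: [0.7, 0.5, -1.0]
width: 0.1
gripper_force: 0.0
```

```bash
python3 - <<'E'
from h import *
np.set_printoptions(suppress=True,precision=1)
s,w=snap('wrist','w9'); th=np.radians(-6.1); X=np.array([np.cos(th),np.sin(th),0]); O=np.array([531.7,184.3,0])
q=proj('wrist',[O-44*X+[0,0,86]],s)[0]; x,y=q.astype(int); g=w.mean(2)
m=(g[y-25:y+26,x-25:x+26]<40).astype(np.uint8); n,l,st,c=cv2.connectedComponentsWithStats(m)
print(s['tcp_pos'],s['force'],q,[(st[i],c[i]+[x-25,y-25]) for i in range(1,n) if st[i,4]>40])
E
```

```text
[493.1 188.8 234.2] [ 0.7  0.5 -1. ] [258.1 178.1] [(array([ 17,  15,  16,  13, 118], dtype=int32), array([258. , 174.5]))]
```

```bash
python3 -c "
from rig import *
print(close_job())"
```

```text
the job is handed in; nothing more can be done
None
```

I handed the job in at about 20 s of the 72 s limit: the insert is home over the key and the window clamp is shut over it. The latch was confirmed by touch, with the knob staying at shut height after I lifted off; the hand-in returned no verdict.

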